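# Slide the drilling template home under the sprung clips

## Task

Pick the metal drilling template up by its wooden handle, lay it flat on the bed of the fixture with its bevelled end towards the clips, and slide it in between the guide rails so that both sprung clips ride up on it, until it presses lightly on the delicate sprung end stop and both clips have snapped down into its cross groove. The stop is not always in the same place: push gently and feel for it rather than force it, then let go and leave the other things on the bench where they are.

Things in the scene. Friction and masses are not known exactly. Their poses are not given: they have to be found in the camera images.
- template: Flat aluminium drilling template, 126 (x) x 60 (y) x 10 mm, 0.2 to 0.3 kg, lying on the bench. Origin: centre of its underside; +x points to its bevelled front edge at x = +63 mm
- template_handle (a point): top centre of the template's dark wooden handle block, 30 (x) x 24 (y) mm, that stands on the plate from z = 10 to z = 44 mm, centred 35 mm behind the template's origin; axes as the template. Grip it across its 24 mm, from above, with the fingers either side in y and their tips clear of the plate
- template_groove (a point): centre of the groove that runs across the whole top of the template: from x = +12 to +26 mm of its frame, 6 mm deep; this point is at x = +19 mm, on the groove's floor 4 mm above the underside. The bevel in front rises from 4 mm thick at x = +63 to the full 10 mm at x = +43
- fixture: Fixed plywood clamping fixture on the bench, 255 x 120 mm. Origin at bench level; +x is the way the template is pushed in, +y its left. Its top, the bed, is 18 mm above the origin, from x = -135 (open end) to +120 mm, y = -60 to +60. An aluminium head across its far end carries two sprung clips and a buffered end stop
- fixture_mouth (a point): middle of the mouth between the two dark wooden guide rails, on the bed, at x = +8 mm of the fixture. From here the rails run to x = +48, 8 mm high, inner faces 64 mm apart (y = -32, +32 mm); on the near side they flare out to about 77 mm apart at x = -16
- fixture_clips (a point): point on the bed under the two clip noses in the head's MIDDLE setting (x = +28 mm of the fixture). The true noses are up to 15 mm nearer or farther. They are at y = +18 and -18 mm, 16 mm wide, 7 mm thick, undersides 5.5 mm above the bed; each presses down with 2 to 3 N. Pushing the template under both takes up to about 14 N as they climb the bevel, then 4 to 8 N
- fixture_stop (a point): foot of the end stop's face in the head's MIDDLE setting (x = +70 mm of the fixture). The head with stop and clips is locked up to 15 mm nearer or farther, not measured: feel for it. Touching the stop, the template's origin is at x = +7 mm, give or take 15; the noses drop in the groove 1.5 mm before that. Head up to 24 mm above the bed
- buffer (a joint): how far the sprung end-stop pad (58 mm wide, top 11 mm above the bed) is pushed in, m: 0 free, 8 N per mm, springs back. It is delicate: never push it in by more than 1.5 mm (12 N); a light press of 3 to 8 N is right
- clip_left (a joint): angle of the clip on the fixture's +y side, rad: 0 down (also when dropped into the groove), about 0.08 when its nose rides on top of the template; springs back to 0
- clip_right (a joint): the same for the clip on the fixture's -y side
- tape_measure: yellow and black tape measure, 38 x 102 x 65 mm, standing; origin under its centre. Bystander to be left alone
- pencil: red pencil, 12 x 158 x 8 mm, its length along its own y; origin under its centre. Bystander to be left alone
- sanding_block: cork sanding block, 60 x 111 x 30 mm; origin under its centre. Bystander to be left alone
- screw_box: open green box of screws, 80 x 110 x 28 mm; origin under its centre. Bystander to be left alone
- spring_clamp: small black spring clamp lying flat, 62 x 113 x 21 mm; origin under its centre. Bystander to be left alone
Not all that is in view belongs to the job. Leave any blue look-alike of the template alone.

How it is judged:
By the outcome, as a careful person would: the job done as asked, in the order asked, and still so for the second after the job is handed in, with the robot touching nothing.
It also fails if it takes over 67 s, if anything falls off the work surface, if the arm or the gripper's body presses on something with over 40 N, if the wrist force passes 120 N, or if a joint passes its speed limit or range.

## Robot

A 6-joint arm with a two-finger parallel gripper is mounted at the origin on a cart in front of the work surface, level with it; the furniture and walls round the work are solid. World frame = base frame: x ahead of the robot, y to its left, z up, the work surface at z = 0. Lengths are in m, angles in rad, forces in N, time in s.
With the tool pointing down it reaches from about 0.275 to 0.85 m from the base axis. Payload 5.2 kg.
Tool frame: the origin (TCP) lies midway between the tips of the shut fingers; the grasp point (between the pads) lies 19 mm behind it; z points along the fingers, y is the line along which they close (so a half turn about z gives the same grasp; the last joint's range is limited). The gripper opens to 85 mm and grips with 20 to 120 N. Pads are 22 mm wide; open, the fingers measure 114 mm over their backs; the gripper's body (76 mm by 85 mm) begins 54 mm behind the grasp point. The pads swing forward as they close: fully open they stand 13 mm farther back than shut.
Start: joints at [-1.316, 0.259, 1.535, -0, 1.348, -0.203], TCP at [0.243, -0.493, 0.231] pointing down, gripper open.
Joint ranges: [-3.14, 3.14], [-0.91, 2.08], [0.19, 2.58], [-1.22, 4.36], [0.22, 2.71], [-3.12, 3.12]. Speed limits (rad/s): [2.57, 2.57, 3.14, 3.14, 3.14, 3.14].

## Interface

Orientations are given as a unit quaternion [x, y, z, w].
In Python, from plant import env, imaging gives the robot as it stands.
- The arm moves only by the shell command python3 -m creep 'ROWS' [FORCE]. ROWS is text: rows parted by semicolons, each of 7 numbers parted by spaces: the shift along the tool's x, y, z in cm, then the turn, a rotation vector about the tool's x, y, z in rad, then the opening, from -1 (shut) to 1 (fully open), so that 0 is half open. A call has exactly 10 rows; each row shifts and turns the commanded pose from where the row before left it, along the tool's axes as they then stand; what a row does not reach is not made up. A row lasts 1/10 s, in which the tool goes at most 50 mm and 8.59 degrees, less where a joint would pass 70% of its speed; a pose out of reach is approached as far as the arm can. A call with a gripper value outside its range is refused whole. The fingers move at their own pace and stop on an object; FORCE is the grip in N (left out, the last holds). Time passes only in rows, so rows that do not move let the fingers close, or fill a call up. It gives the time, the measured TCP pose, the force, the opening and the grip force at its end, in the units of the state.
- env.get_obs(): the state, without advancing time (a new reading comes with each control period).
- imaging.read_camera(name): name is "scene" or "side" or "wrist"; returns the picture (420x560x3 uint8, red, green, blue); there is no depth.
- imaging.camera_info(name): a dict with "intrinsics" (3x3 intrinsics, pixels), "R" (3x3) and "t" (3): a world point X has camera coordinates R X + t. Camera axes: x right, y down, z forward; pixel columns grow to the right and rows downward; lengths in m; the calibration is good to about 2 mm. The wrist camera is an equidistant fisheye: a pixel r from the principal point sees the ray r / f radians off the axis. A picture is of the moment at which its call begins: read the wrist's pose just before it. camera_info takes no time and is no camera call; for the wrist camera it gives the pose at the moment of the call.
- env.job_done(): hands the job in; it is judged then, once.
The state is a dict: "time_s": time; "q": joint angles; "dq": joint speeds; "tau": joint torques, N m; "position": TCP position; "tool_rot": TCP orientation; "contact_force": force on the tool from outside, world axes, zero at the start; "moment": the same for the moment, N m; "width": opening from 0.0 (shut) to 1.0 (fully open); "gripper_force": force on a finger pad.
Only numpy, scipy, OpenCV 4.12 (cv2) and the standard library are available. Lean on these libraries where they do the work, as an engineer would, in place of code of your own. Each camera call takes 0.05 s, during which the arm holds its last target. There are 200 camera calls.

## Working session

There is one attempt and no reset: what is moved stays moved. The work goes in short steps, Python scripts to look and compute and a shell command to move; the robot and the scene stay as the last step left them, time stands still between calls to the robot, and variables do not carry over. Pictures are saved under pics/ and viewed, at most 10 in all, crops included, and the job is handed in when it is done.

```bash
ls; mkdir -p pics; cat > h.py <<'E'
import numpy as np, cv2
from plant import env, imaging
from scipy.spatial.transform import Rotation as Ro
def ray(info,u,v,name):
    K=np.array(info["intrinsics"]);R=np.array(info["R"]);t=np.array(info["t"])
    x=(u-K[0,2])/K[0,0];y=(v-K[1,2])/K[1,1]
    if name=="wrist":
        r=np.hypot(x,y);s=np.sin(r)/r if r>1e-9 else 1;d=np.array([x*s,y*s,np.cos(r)])
    else: d=np.array([x,y,1.])
    return -R.T@t, R.T@d
def onz(info,u,v,z,name):
    o,d=ray(info,u,v,name);return o+d*(z-o[2])/d[2]
def save(n,im): cv2.imwrite("pics/"+n+".png",im[:,:,::-1])
E
python3 - <<'E'
from h import *
for n in ["scene","side","wrist"]:
    i=imaging.camera_info(n);im=imaging.read_camera(n);np.save("pics/%s0.npy"%n,im);save(n+"0",im)
    print(n,np.array(i["intrinsics"]).round(1).tolist(),np.array(i["R"]).round(3).tolist(),np.array(i["t"]).round(3).tolist())
o=env.get_obs();print(o)
E
```

```text
pics
scene [[540.1, 0.0, 284.0], [0.0, 540.1, 212.7], [0.0, 0.0, 1.0]] [[-0.76, -0.65, 0.007], [-0.362, 0.414, -0.835], [0.54, -0.637, -0.55]] [0.427, 0.26, 0.981]
side [[443.2, 0.0, 280.9], [0.0, 443.2, 212.3], [0.0, 0.0, 1.0]] [[-0.831, -0.556, -0.003], [-0.305, 0.46, -0.834], [0.465, -0.692, -0.552]] [0.458, 0.228, 0.815]
wrist [[325.2, 0.0, 281.9], [0.0, 325.2, 208.5], [0.0, 0.0, 1.0]] [[0.441, -0.897, -0.001], [-0.852, -0.42, 0.313], [-0.281, -0.137, -0.95]] [-0.55, -0.04, 0.38]
{'time_s': 0.15, 'q': array([-1.31580799e+00,  2.59189612e-01,  1.53577664e+00, -3.61960631e-05,
        1.34800194e+00, -2.02821416e-01]), 'dq': array([ 0.00051934, -0.00048003, -0.00158065, -0.00033099, -0.00104924,
        0.00014944]), 'tau': array([ 1.96628207e-03, -4.46389246e+01, -2.90819746e+01, -1.05423660e-04,
        8.26828822e-03, -2.45577361e-06]), 'position': array([ 0.24299287, -0.4929884 ,  0.23068022]), 'tool_rot': array([ 9.73914334e-01,  2.26914955e-01, -3.55793349e-05, -6.87075310e-04]), 'contact_force': array([0.39914068, 1.36442195, 0.20617315]), 'moment': array([ 0.00538856, -0.01277542,  0.0220019 ]), 'gripper_force': 0.0, 'width': 0.9997332355201964}
```

View pics/scene0.png

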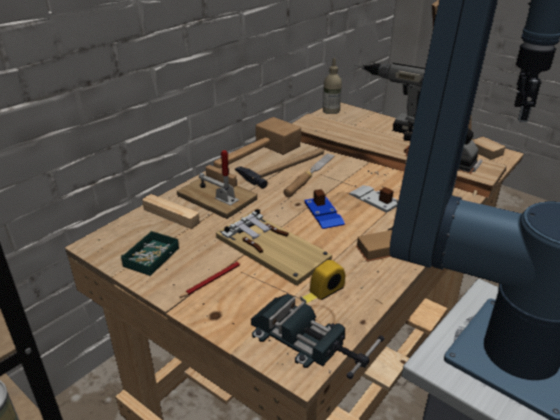

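View pics/side0.png

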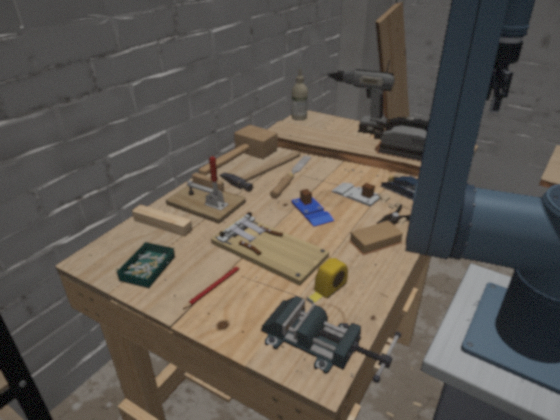

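The scene view shows the silver template at about (375,198) with its handle at (387,195), and the blue look-alike at (323,212). The fixture is at about (275,240), with its head at the left end near (245,225). The side view shows the same layout, with the template at (358,194) and its handle at (368,190).

```bash
python3 - <<'E'
from h import *
i=imaging.camera_info("scene")
for n,u,v,z in [("handle",387,190,.044),("tmplfront",357,190,.005),("fixopenR",331,258,.018),("fixopenL",301,278,.018),("fixheadL",217,237,.018),("fixheadfar",255,210,.018),("tape",327,290,0),("cork",375,245,.03),("blue",323,212,.01)]:
    print(n,onz(i,u,v,z,"scene").round(3))
im=np.load("pics/scene0.npy");im2=np.load("pics/side0.npy")
a=cv2.resize(im[165:300,200:440],None,fx=3.3,fy=3.3,interpolation=cv2.INTER_CUBIC);save("crop0",a)
E
```

```text
handle [ 0.456 -0.282  0.044]
tmplfront [ 0.548 -0.288  0.005]
fixopenR [0.416 0.011 0.018]
fixopenL [0.423 0.107 0.018]
fixheadL [0.662 0.122 0.018]
fixheadfar [ 0.674 -0.02   0.018]
tape [ 0.371  0.085 -0.   ]
cork [ 0.361 -0.079  0.03 ]
blue [ 0.548 -0.134  0.01 ]
```

View pics/crop0.png

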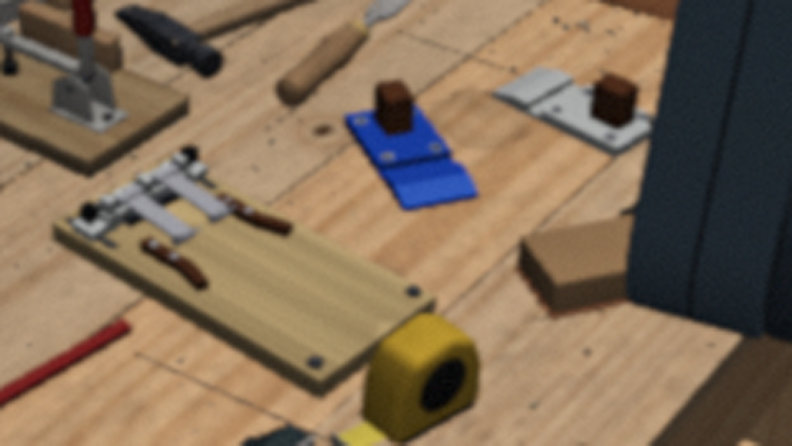

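```bash
cat >> h.py <<'E'
def go(p,yaw,n=1):
    "plan: shift in tool axes (cm) per world delta, turn about tool z"
    o=env.get_obs();R=Ro.from_quat(o["tool_rot"]);d=np.array(p)-o["position"]
    x=R.as_matrix()[:,0];cy=np.arctan2(x[1],x[0])
    print("tool yaw",cy.round(4),"shift cm tool",(R.inv().apply(d)*100).round(2),"turn z",round(-(yaw-cy),4),"tcp",o["position"].round(4))
    # remaining tilt
    print("tilt z",R.as_matrix()[:,2].round(4),"F",o["contact_force"].round(2),"t",round(o["time_s"],2),"w",round(o["width"],3),"g",round(o["gripper_force"],1))
E
python3 - <<'E'
from h import *
i=imaging.camera_info("scene")
for n,c,r,z in [("FL",495,93,.004),("FR",572,71,.004),("backR",617,152,.01),("rail L near",205,285,.026),("rail L far",145,240,.026),("rail R near",290,232,.026)]:
    print(n,onz(i,200+c/3.3,165+r/3.3,z,"scene").round(3))
go([.43,-.28,.25],0.0)
E
```

```text
FL [ 0.554 -0.263  0.004]
FR [ 0.526 -0.334  0.004]
backR [ 0.429 -0.244  0.01 ]
rail L near [0.539 0.101 0.026]
rail L far [0.605 0.09  0.026]
rail R near [0.536 0.017 0.026]
tool yaw 0.4578 shift cm tool [ 26.19 -10.84  -1.91] turn z 0.4578 tcp [ 0.243  -0.493   0.2307]
tilt z [-4.0e-04  1.3e-03 -1.0e+00] F [0.4  1.36 0.21] t 0.15 w 1.0 g 0.0
```

```bash
python3 -m creep '4.4 -1.8 -.3 0 0 0 1;4.4 -1.8 -.3 0 0 0 1;4.4 -1.8 -.3 0 0 0 1;4.4 -1.8 -.3 0 0 0 1;4.3 -1.8 -.3 0 0 0 1;4.3 -1.8 -.3 0 0 0 1;0 0 0 0 0 .14 1;0 0 0 0 0 .14 1;0 0 0 0 0 .14 1;0 0 0 0 0 .14 1'
python3 - <<'E'
from h import *
im=imaging.read_camera("wrist");np.save("pics/w1.npy",im);save("w1",im)
go([.456,-.282,.2],-.2)
E
```

```text
time_s: 1.15
position: [0.4304, -0.2802, 0.249]
tool_rot: [0.999, -0.054, -0.0, -0.0]
contact_force: [0.2, 0.2, 0.0]
width: 0.999
gripper_force: 0.0
tool yaw -0.1143 shift cm tool [ 2.57 -0.12  4.9 ] turn z 0.0857 tcp [ 0.4304 -0.2803  0.249 ]
tilt z [-5.e-04  5.e-04 -1.e+00] F [-0.67  0.77  0.83] t 1.2 w 0.998 g 0.0
```

View pics/w1.png

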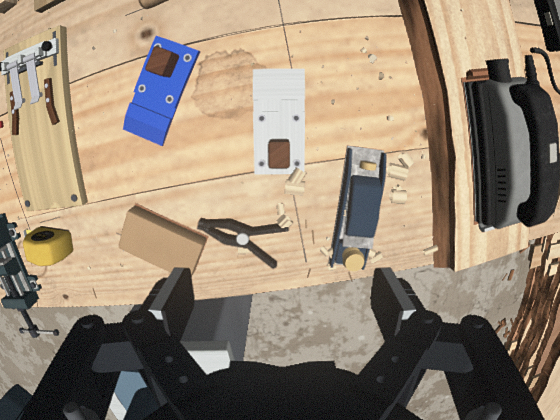

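The wrist view shows the template at columns 253–305 and rows 68–173, with its handle top at about (279,153). The fixture is at left, with open-end corners at about (24,208) and (87,203). The spring clamp is at (245,235), behind the template.

```bash
python3 - <<'E'
from h import *
i=imaging.camera_info("wrist")
P=lambda n,u,v,z:print(n,onz(i,u,v,z,"wrist").round(4))
im=np.load("pics/w1.npy")
h=cv2.cvtColor(im,cv2.COLOR_RGB2HSV);g=((h[...,1]<40)&(h[...,2]>140)).astype(np.uint8)
h[...,0];g[:60]=0;g[180:]=0;g[:,:245]=0;g[:,315:]=0
g=cv2.morphologyEx(g,cv2.MORPH_CLOSE,np.ones((9,9)))
c=max(cv2.findContours(g,0,2)[0],key=cv2.contourArea)[:,0]
W=np.array([onz(i,u,v,.009,"wrist")[:2] for u,v in c],np.float32)
(cx,cy),s,a=cv2.minAreaRect(W);B=cv2.boxPoints(((cx,cy),s,a));print("rect",cx,cy,s,a,B.round(4).tolist())
d=(im[130:180,255:305].sum(2)<230).astype(np.uint8);m=cv2.moments(d,True);print(m["m10"]/m["m00"]+255,m["m01"]/m["m00"]+130,cv2.boundingRect(d))
dark=cv2.findNonZero(d)
for n,u,v,z in [("hand_top",279,152,.044),("fix openL",24,209,.018),("fix openR",87,203,.018),("right side far",66,27,.018),("railR near",51,129,.026),("railL near",17,134,.026),("blue FL",123,128,0.004)]:P(n,u,v,z)
for z in (.02,.044):P("handc",m["m10"]/m["m00"]+255,m["m01"]/m["m00"]+130,z)
E
```

```text
rect 0.49151432514190674 -0.2838587164878845 (0.06014774739742279, 0.1260591298341751) 83.94108581542969 [[0.42570000886917114, -0.30709999799728394], [0.5509999990463257, -0.3203999996185303], [0.5573999881744385, -0.2606000006198883], [0.4320000112056732, -0.24729999899864197]]
277.60869565217394 142.82608695652175 (14, 10, 20, 28)
hand_top [ 0.4604 -0.2812  0.044 ]
fix openL [0.433  0.1213 0.018 ]
fix openR [ 0.4265 -0.0115  0.018 ]
right side far [ 0.6704 -0.0226  0.018 ]
railR near [0.5373 0.0177 0.026 ]
railL near [0.5461 0.0887 0.026 ]
blue FL [ 0.5147 -0.0856  0.004 ]
handc [ 0.4677 -0.2803  0.02  ]
handc [ 0.4704 -0.2809  0.044 ]
```

```bash
python3 -m creep '2.6 -.3 2 0 0 -.008 1;0 0 3.5 0 0 0 1;0 0 3.5 0 0 0 1;0 0 3.5 0 0 0 1;0 0 3.5 0 0 0 1;0 0 3 0 0 0 1;0 0 2 0 0 0 1;0 0 1.5 0 0 0 1;0 0 .6 0 0 0 1;0 0 0 0 0 0 1' 40
python3 - <<'E'
from h import *
im=imaging.read_camera("wrist");save("w2",im)
go([.4567,-.2802,.018],-.106)
E
```

```text
time_s: 2.2
position: [0.4561, -0.28, 0.0175]
tool_rot: [0.999, -0.046, -0.001, -0.001]
contact_force: [-0.9, -0.1, -0.1]
width: 0.997
gripper_force: 0.0
tool yaw -0.0932 shift cm tool [ 0.01 -0.02  0.03] turn z 0.0128 tcp [ 0.4566 -0.2804  0.0183]
tilt z [-3.e-04  3.e-04 -1.e+00] F [ 0.3  -0.9   1.04] t 2.25 w 1.0 g 0.0
```

View pics/w2.png

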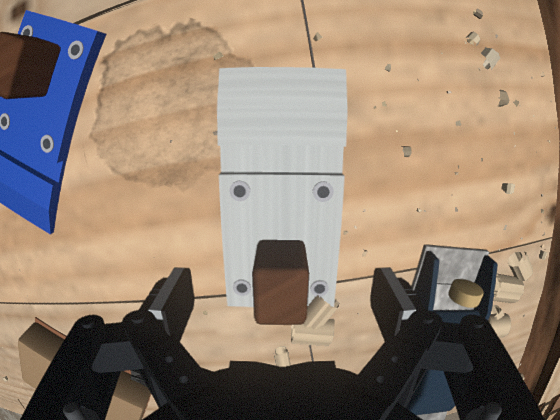

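The wrist view shows the open fingers straddling the handle (279,285) with the template square to the tool. I'll close and lift.

```bash
python3 -m creep '0 0 0 0 0 0 -1;0 0 0 0 0 0 -1;0 0 0 0 0 0 -1;0 0 0 0 0 0 -1;0 0 0 0 0 0 -1;0 0 0 0 0 0 -1;0 0 0 0 0 0 -1;0 0 0 0 0 0 -1;0 0 0 0 0 0 -1;0 0 0 0 0 0 -1' 80
python3 -m creep '0 0 -.5 0 0 0 -1;0 0 -1 0 0 0 -1;0 0 -2 0 0 0 -1;0 0 -3 0 0 0 -1;0 0 -3 0 0 0 -1;0 0 -3 0 0 0 -1;0 0 -1.5 0 0 0 -1;0 0 -1 0 0 0 -1;0 0 0 0 0 0 -1;0 0 0 0 0 0 -1'
python3 - <<'E'
from h import *
im=imaging.read_camera("wrist");np.save("pics/w3.npy",im);i=imaging.camera_info("wrist")
go([.5,.05,.16],0)
h=cv2.cvtColor(im,cv2.COLOR_RGB2HSV);g=((h[...,1]<40)&(h[...,2]>140)).astype(np.uint8)
g[340:]=0;g[:,:180]=0;g[:,380:]=0
g=cv2.morphologyEx(g,cv2.MORPH_CLOSE,np.ones((9,9)))
c=max(cv2.findContours(g,0,2)[0],key=cv2.contourArea)[:,0]
o=env.get_obs();z=o["position"][2]-.018+.009
W=np.array([onz(i,u,v,z,"wrist")[:2] for u,v in c],np.float32)
r=cv2.minAreaRect(W);print(r,cv2.boxPoints(r).round(4).tolist())
E
```

```text
time_s: 3.25
position: [0.4569, -0.2806, 0.019]
tool_rot: [0.999, -0.047, 0.0, 0.0]
contact_force: [-1.1, 0.4, 6.4]
width: 0.264
gripper_force: 79.5
time_s: 4.25
position: [0.4561, -0.2799, 0.1676]
tool_rot: [0.999, -0.047, -0.001, -0.0]
contact_force: [0.3, 1.6, -2.0]
width: 0.265
gripper_force: 78.6
tool yaw -0.0943 shift cm tool [  1.29 -33.25   0.76] turn z -0.0943 tcp [ 0.4559 -0.2798  0.1672]
tilt z [-0.0017  0.0016 -1.    ] F [-0.96  0.41 -2.77] t 4.3 w 0.264 g 78.6
((0.5009145140647888, -0.2844332754611969), (0.06047293171286583, 0.10525978356599808), 84.55472564697266) [[0.4456999897956848, -0.3095000088214874], [0.5504000186920166, -0.31949999928474426], [0.5562000274658203, -0.25929999351501465], [0.4514000117778778, -0.2493000030517578]]
```

```bash
python3 -m creep '-.2 -2 -.6 0 0 0 -1;-.3 -3 -1.2 0 0 0 -1;-.3 -3 -1.2 0 0 0 -1;-.3 -3 -1.2 0 0 0 -1;-.3 -3 -1.2 0 0 0 -1;-.2 -2 -.6 0 0 0 -1;-.1 -2 0 0 0 -.04 -1;0 0 0 0 0 0 -1;0 0 0 0 0 0 -1;0 0 0 0 0 0 -1'
python3 - <<'E'
from h import *
im=imaging.read_camera("wrist");np.save("pics/w4.npy",im);save("w4",im)
go([.45,.05,.16],-.05)
E
```

```text
time_s: 5.3
position: [0.4563, -0.0998, 0.2279]
tool_rot: [1.0, -0.027, -0.0, -0.0]
contact_force: [-0.8, -0.8, -2.0]
width: 0.268
gripper_force: 78.9
tool yaw -0.0552 shift cm tool [ -1.46 -14.94   6.79] turn z -0.0052 tcp [ 0.4564 -0.1     0.2279]
tilt z [-9.e-04  1.e-04 -1.e+00] F [ 0.75 -0.25 -2.25] t 5.35 w 0.274 g 78.9
```

View pics/w4.png

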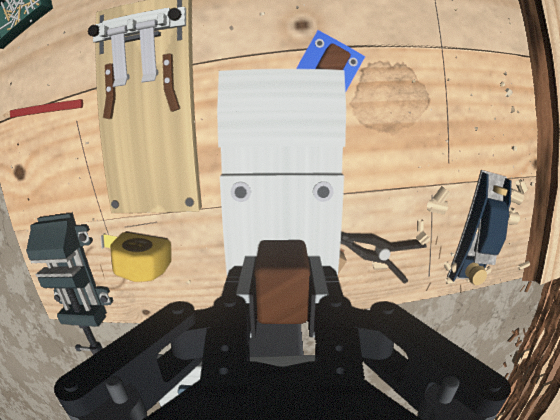

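The plate is gripped squarely. The fixture is at upper left, with open-end corners at about (97,212) and (199,208) and screws at (115,204) and (190,202). The rails' inner faces run from about (163,57) and (115,67) at the far end, and the clips end at about (120,84) and (149,80).

```bash
python3 - <<'E'
from h import *
im=np.load("pics/w4.npy");i=imaging.camera_info("wrist")
h=cv2.cvtColor(im,cv2.COLOR_RGB2HSV)
P=lambda n,u,v,z:print(n,onz(i,u,v,z,"wrist").round(4))
# rails: dark brown blobs
g=((h[...,1]>90)&(h[...,2]<115)).astype(np.uint8);g[125:]=0;g[:45]=0;g[:,:98]=0;g[:,185:]=0
n,l,s,c=cv2.connectedComponentsWithStats(g)
for k in range(1,n):
    if s[k,4]>40:
        print("blob",s[k]); 
        for v in range(s[k,1],s[k,1]+s[k,3],6):
            us=np.where(l[v]==k)[0]
            a=onz(i,us[0],v,.026,"wrist");b=onz(i,us[-1],v,.026,"wrist");print(v,us[0],us[-1],a[:2].round(4),b[:2].round(4))
for nm,u,v,z in [("openL",97,212,.018),("openR",199,208,.018),("scrL",115,204,.018),("scrR",190,202,.018),("edgeR mid",195,100,.018),("edgeR top",191,10,.018),("clipL",120,84,.03),("clipR",149,80,.03)]:P(nm,u,v,z)
a=cv2.resize(im[0:220,85:215],None,fx=2.7,fy=2.7,interpolation=cv2.INTER_CUBIC);save("crop4",a)
E
```

```text
blob [163  54  17  57 427]
54 167 170 [0.605  0.0149] [0.6044 0.0114]
60 163 172 [0.5989 0.0199] [0.5973 0.0095]
66 164 172 [0.592  0.0192] [0.5905 0.0099]
72 164 171 [0.5853 0.0196] [0.584  0.0115]
78 170 172 [0.5776 0.0131] [0.5772 0.0108]
84 164 172 [0.5719 0.0206] [0.5706 0.0113]
90 165 173 [0.5651 0.02  ] [0.5638 0.0107]
96 166 175 [0.5583 0.0194] [0.557 0.009]
102 168 177 [0.5514 0.0176] [0.5501 0.0072]
108 170 178 [0.5445 0.0159] [0.5434 0.0067]
blob [103  64  12  55 381]
64 107 111 [0.6076 0.0906] [0.6065 0.0852]
70 105 112 [0.601  0.0938] [0.5991 0.0843]
76 105 112 [0.5939 0.0943] [0.5921 0.0848]
82 106 112 [0.5866 0.0935] [0.585  0.0854]
88 112 114 [0.5781 0.086 ] [0.5776 0.0833]
94 106 114 [0.5725 0.0948] [0.5706 0.084 ]
100 106 113 [0.5655 0.0956] [0.5639 0.086 ]
106 105 113 [0.5588 0.0977] [0.557  0.0868]
112 104 112 [0.552 0.1  ] [0.5503 0.0889]
118 109 109 [0.544  0.0939] [0.544  0.0939]
openL [0.4292 0.1394 0.018 ]
openR [ 0.4266 -0.0021  0.018 ]
scrL [0.4381 0.1089 0.018 ]
scrR [0.4345 0.0078 0.018 ]
edgeR mid [ 0.5501 -0.0111  0.018 ]
edgeR top [ 0.6539 -0.0123  0.018 ]
clipL [0.5803 0.0729 0.03  ]
clipR [0.5786 0.0364 0.03  ]
```

View pics/crop4.png

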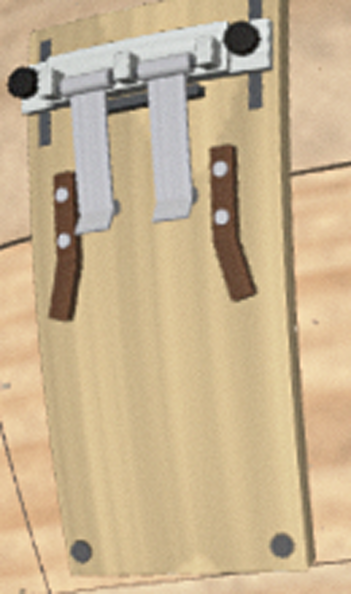

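```bash
python3 -m creep '-.2 -1.5 0 0 0 0 -1;-.3 -2.5 0 0 0 0 -1;-.3 -2.7 0 0 0 0 -1;-.3 -2.7 0 0 0 0 -1;-.3 -2.5 0 0 0 0 -1;-.3 -2.2 0 0 0 0 -1;-.2 -1.6 0 0 0 -.015 -1;0 0 2.5 0 0 0 -1;0 0 2.5 0 0 0 -1;0 0 0 0 0 0 -1'
python3 - <<'E'
from h import *
im=np.load("pics/w4.npy");h=cv2.cvtColor(im,cv2.COLOR_RGB2HSV)
im=imaging.read_camera("wrist");np.save("pics/w5.npy",im);save("w5",im);i=imaging.camera_info("wrist")
go([.446,.0582,.07],-.04)
g=((abs(h[...,0].astype(int)-26)<6)&(h[...,1]>150)&(h[...,2]>110));g[:225]=0;ys,xs=np.where(g[:, :180]);print(ys.min(),ys.max(),xs.min(),xs.max())
E
```

```text
time_s: 6.35
position: [0.4433, 0.0589, 0.1754]
tool_rot: [1.0, -0.02, -0.004, -0.0]
contact_force: [-0.6, -0.6, -3.2]
width: 0.273
gripper_force: 78.9
tool yaw -0.0397 shift cm tool [ 0.18  0.04 10.72] turn z 0.0003 tcp [0.4446 0.0586 0.1772]
tilt z [-4.2e-03  7.0e-04 -1.0e+00] F [ 0.3  -0.2  -1.33] t 6.4 w 0.265 g 78.9
248 280 112 167
```

View pics/w5.png

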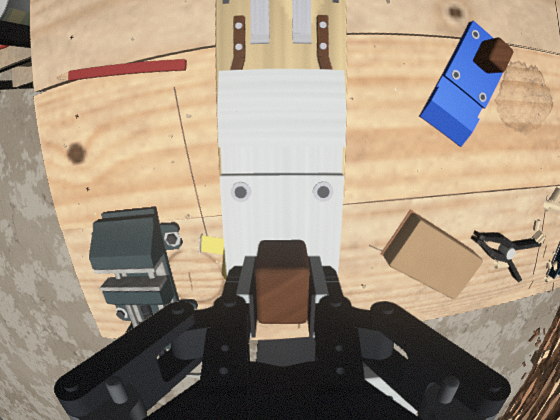

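The template is lined up with the rails: the rails are at columns 246 and 317 (mid 281.5) and the plate is at 219–346 (mid 282.5). The tape measure is hidden under the left finger, so I'll locate it before descending.

```bash
python3 - <<'E'
from h import *
i=imaging.camera_info("wrist");o=env.get_obs()["position"]
Rz=Ro.from_euler("z",-.015)
def w4(u,v,z):
    c,d=ray(i,u,v,"wrist");c=Rz.apply(c-o)+[.4564,-.1,.2279];d=Rz.apply(d);return (c+d*(z-c[2])/d[2]).round(4)
print("chk openR",w4(199,208,.018))
for u,v in [(112,234),(165,234),(171,250),(171,275),(120,238),(118,272)]:print(u,v,w4(u,v,.065),w4(u,v,0.0))
go([.446,.0582,.07],-.04)
E
```

```text
chk openR [ 0.4258 -0.002   0.018 ]
112 234 [0.4159 0.0933 0.065 ] [0.39   0.1355 0.    ]
165 234 [0.4138 0.0267 0.065 ] [0.3875 0.0547 0.    ]
171 250 [0.3948 0.0233 0.065 ] [0.3645 0.0506 0.    ]
171 275 [0.3635 0.0298 0.065 ] [0.3266 0.0584 0.    ]
120 238 [0.4107 0.0838 0.065 ] [0.3838 0.124  0.    ]
118 272 [0.3671 0.0989 0.065 ] [0.3308 0.1423 0.    ]
tool yaw -0.0397 shift cm tool [ 0.18  0.04 10.72] turn z 0.0003 tcp [0.4446 0.0586 0.1772]
tilt z [-4.2e-03  7.0e-04 -1.0e+00] F [ 0.3  -0.2  -1.33] t 6.4 w 0.265 g 78.9
```

```bash
python3 -m creep '.7 .05 1 0 0 0 -1;.6 0 2 0 0 0 -1;0 0 2.5 0 0 0 -1;0 0 2.5 0 0 0 -1;0 0 2 0 0 0 -1;0 0 1.2 0 0 0 -1;0 0 .7 0 0 0 -1;0 0 0 0 0 0 -1;0 0 0 0 0 0 -1;0 0 0 0 0 0 -1'
python3 - <<'E'
from h import *
im=imaging.read_camera("wrist");np.save("pics/w6.npy",im);save("w6",im)
im=imaging.read_camera("scene");save("s6",cv2.resize(im[180:300,200:360],None,fx=3,fy=3))
go([.458,.0573,.0365],-.04)
E
```

```text
time_s: 7.4
position: [0.46, 0.0571, 0.0602]
tool_rot: [1.0, -0.02, 0.001, 0.0]
contact_force: [0.1, 0.0, -3.0]
width: 0.262
gripper_force: 79.0
tool yaw -0.0393 shift cm tool [-0.18 -0.01  2.36] turn z 0.0007 tcp [0.4597 0.0572 0.0601]
tilt z [ 1.7e-03 -2.0e-04 -1.0e+00] F [ 0.48 -0.35 -2.66] t 7.5 w 0.263 g 79.0
```

View pics/w6.png

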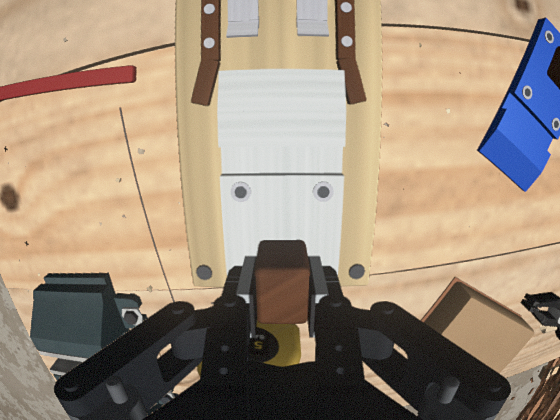

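The plate's front is at columns 219–345 (mid 282) and the rails' inner faces are at 219 and 338 (mid 278.5), so the plate is about 1.5 mm too far right. The tape measure at (275,345) is clear behind it. I'll correct left and lower.

```bash
python3 -m creep '0 -.09 0 0 0 -.008 -1;0 0 .6 0 0 0 -1;0 0 .6 0 0 0 -1;0 0 .5 0 0 0 -1;0 0 .3 0 0 0 -1;0 0 .1 0 0 0 -1;0 0 .05 0 0 0 -1;0 0 .05 0 0 0 -1;0 0 0 0 0 0 -1;0 0 0 0 0 0 -1'
```

```text
time_s: 8.5
position: [0.4592, 0.0581, 0.0374]
tool_rot: [1.0, -0.016, 0.0, 0.0]
contact_force: [0.5, 0.1, -2.4]
width: 0.268
gripper_force: 79.0
```

```bash
python3 -m creep '0 0 .03 0 0 0 -1;0 0 .03 0 0 0 -1;0 0 .03 0 0 0 -1;0 0 0 0 0 0 -1;0 0 0 0 0 0 -1;0 0 0 0 0 0 -1;0 0 0 0 0 0 -1;0 0 0 0 0 0 -1;0 0 0 0 0 0 -1;0 0 0 0 0 0 -1'
```

```text
time_s: 9.5
position: [0.4592, 0.0582, 0.037]
tool_rot: [1.0, -0.016, 0.0, 0.0]
contact_force: [-2.8, 1.0, 5.3]
width: 0.264
gripper_force: 80.3
```

```bash
python3 -m creep '.2 0 -.02 0 0 0 -1;.3 0 0 0 0 0 -1;.3 0 0 0 0 0 -1;.3 0 0 0 0 0 -1;.3 0 0 0 0 0 -1;.3 0 0 0 0 0 -1;.3 0 0 0 0 0 -1;0 0 0 0 0 0 -1;0 0 0 0 0 0 -1;0 0 0 0 0 0 -1'; python3 - <<'E'
from h import *
im=imaging.read_camera("wrist");save("w7",im);np.save("pics/w7.npy",im);go([.5,.055,.037],-.032)
E
```

```text
time_s: 10.5
position: [0.4798, 0.0574, 0.037]
tool_rot: [1.0, -0.016, 0.001, 0.0]
contact_force: [0.3, -0.0, 5.5]
width: 0.267
gripper_force: 80.0
tool yaw -0.0312 shift cm tool [2.02 0.18 0.  ] turn z 0.0008 tcp [0.4798 0.0574 0.037 ]
tilt z [ 1.7e-03 -1.0e-04 -1.0e+00] F [1.71 0.01 4.48] t 10.55 w 0.268 g 80.1
```

View pics/w7.png

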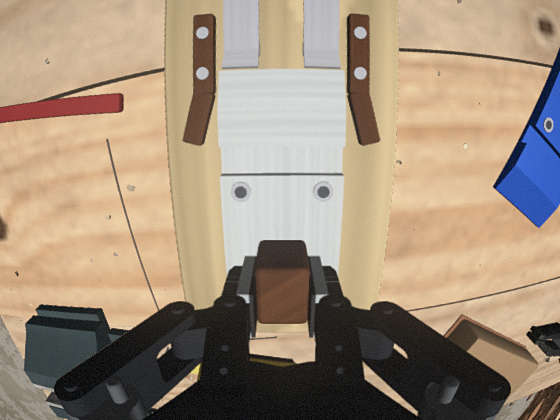

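Plate mid column is 282 and rails mid is 281, so the plate is inside the mouth with its front right at the clip noses. I'll push on in small steps, watching the force.

```bash
python3 -m creep '.2 0 0 0 0 0 -1;.2 0 0 0 0 0 -1;.2 0 0 0 0 0 -1;.2 0 0 0 0 0 -1;.2 0 0 0 0 0 -1;0 0 0 0 0 0 -1;0 0 0 0 0 0 -1;0 0 0 0 0 0 -1;0 0 0 0 0 0 -1;0 0 0 0 0 0 -1'
python3 -m creep '.2 0 0 0 0 0 -1;.2 0 0 0 0 0 -1;.2 0 0 0 0 0 -1;.2 0 0 0 0 0 -1;.2 0 0 0 0 0 -1;0 0 0 0 0 0 -1;0 0 0 0 0 0 -1;0 0 0 0 0 0 -1;0 0 0 0 0 0 -1;0 0 0 0 0 0 -1'
```

```text
time_s: 11.55
position: [0.4884, 0.0573, 0.037]
tool_rot: [1.0, -0.015, -0.001, 0.0]
contact_force: [-4.1, 0.8, 9.4]
width: 0.264
gripper_force: 80.6
time_s: 12.55
position: [0.4947, 0.0572, 0.037]
tool_rot: [1.0, -0.015, -0.004, -0.0]
contact_force: [-14.9, -0.6, 20.9]
width: 0.258
gripper_force: 82.2
```

```bash
python3 -m creep '0 0 -.04 0 0 0 -1;0 0 -.04 0 0 0 -1;0 0 0 0 0 0 -1;0 0 0 0 0 0 -1;.1 0 0 0 0 0 -1;.1 0 0 0 0 0 -1;0 0 0 0 0 0 -1;0 0 0 0 0 0 -1;0 0 0 0 0 0 -1;0 0 0 0 0 0 -1'
python3 - <<'E'
from h import *
im=imaging.read_camera("side");a=cv2.resize(im[190:290,190:350],None,fx=2.5,fy=3,interpolation=cv2.INTER_CUBIC)
im=imaging.read_camera("wrist");np.save("pics/w8.npy",im)
b=im[0:300,150:410];c=np.zeros((300,660,3),np.uint8);c[:,:400]=a;c[:,400:]=b;save("m8",c)
go([.5,.055,.037],-.032)
E
```

```text
time_s: 13.55
position: [0.4967, 0.0573, 0.037]
tool_rot: [1.0, -0.015, -0.004, -0.0]
contact_force: [-12.2, 0.1, 12.7]
width: 0.27
gripper_force: 81.1
tool yaw -0.0307 shift cm tool [ 0.33  0.22 -0.  ] turn z 0.0013 tcp [0.4968 0.0573 0.037 ]
tilt z [-8.1e-03  5.0e-04 -1.0e+00] F [-13.18   0.27  12.61] t 13.65 w 0.266 g 81.1
```

View pics/m8.png

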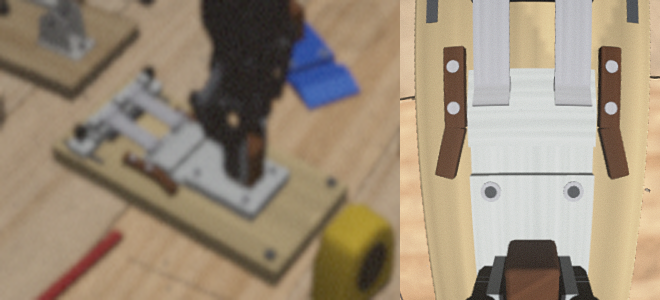

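That was the 11th picture I've viewed, one over the limit of 10, so from here I'll use numbers only. It shows both clips climbing the bevel evenly. I'll carry on by force.

```bash
python3 -m creep '.1 0 0 0 0 0 -1;.1 0 0 0 0 0 -1;.1 0 0 0 0 0 -1;.1 0 0 0 0 0 -1;0 0 0 0 0 0 -1;0 0 0 0 0 0 -1;0 0 0 0 0 0 -1;0 0 0 0 0 0 -1;0 0 0 0 0 0 -1;0 0 0 0 0 0 -1'
python3 -m creep '.1 0 0 0 0 0 -1;.1 0 0 0 0 0 -1;.1 0 0 0 0 0 -1;.1 0 0 0 0 0 -1;0 0 0 0 0 0 -1;0 0 0 0 0 0 -1;0 0 0 0 0 0 -1;0 0 0 0 0 0 -1;0 0 0 0 0 0 -1;0 0 0 0 0 0 -1'
```

```text
time_s: 14.65
position: [0.5005, 0.0573, 0.037]
tool_rot: [1.0, -0.015, -0.004, -0.0]
contact_force: [-13.7, -0.3, 13.9]
width: 0.269
gripper_force: 81.2
time_s: 15.65
position: [0.5044, 0.0572, 0.037]
tool_rot: [1.0, -0.015, -0.004, -0.0]
contact_force: [-13.9, 0.1, 14.0]
width: 0.265
gripper_force: 81.2
```

```bash
python3 -m creep '.1 0 0 0 0 0 -1;.1 0 0 0 0 0 -1;.1 0 0 0 0 0 -1;0 0 0 0 0 0 -1;0 0 0 0 0 0 -1;0 0 0 0 0 0 -1;0 0 0 0 0 0 -1;0 0 0 0 0 0 -1;0 0 0 0 0 0 -1;0 0 0 0 0 0 -1'
python3 -m creep '.1 0 0 0 0 0 -1;.1 0 0 0 0 0 -1;0 0 0 0 0 0 -1;0 0 0 0 0 0 -1;0 0 0 0 0 0 -1;0 0 0 0 0 0 -1;0 0 0 0 0 0 -1;0 0 0 0 0 0 -1;0 0 0 0 0 0 -1;0 0 0 0 0 0 -1'
```

```text
time_s: 16.65
position: [0.5079, 0.0571, 0.037]
tool_rot: [1.0, -0.015, -0.004, -0.0]
contact_force: [-12.5, 1.4, 11.7]
width: 0.264
gripper_force: 81.1
time_s: 17.65
position: [0.5108, 0.0569, 0.037]
tool_rot: [1.0, -0.015, -0.003, -0.0]
contact_force: [-8.7, 1.3, 9.7]
width: 0.264
gripper_force: 80.7
```

```bash
python3 -m creep '.1 0 -.03 0 0 0 -1;.1 0 -.02 0 0 0 -1;.1 0 0 0 0 0 -1;.1 0 0 0 0 0 -1;0 0 0 0 0 0 -1;0 0 0 0 0 0 -1;0 0 0 0 0 0 -1;0 0 0 0 0 0 -1;0 0 0 0 0 0 -1;0 0 0 0 0 0 -1'
python3 -m creep '.1 0 0 0 0 0 -1;.1 0 0 0 0 0 -1;.1 0 0 0 0 0 -1;.1 0 0 0 0 0 -1;0 0 0 0 0 0 -1;0 0 0 0 0 0 -1;0 0 0 0 0 0 -1;0 0 0 0 0 0 -1;0 0 0 0 0 0 -1;0 0 0 0 0 0 -1'
```

```text
time_s: 18.65
position: [0.5151, 0.0567, 0.037]
tool_rot: [1.0, -0.015, -0.003, -0.0]
contact_force: [-7.6, 0.2, 4.8]
width: 0.264
gripper_force: 80.0
time_s: 19.65
position: [0.5191, 0.0565, 0.037]
tool_rot: [1.0, -0.015, -0.003, -0.0]
contact_force: [-6.8, -0.2, 4.9]
width: 0.262
gripper_force: 80.1
```

```bash
python3 -m creep '.1 0 0 0 0 0 -1;0 0 0 0 0 0 -1;.1 0 0 0 0 0 -1;0 0 0 0 0 0 -1;.05 0 0 0 0 0 -1;0 0 0 0 0 0 -1;0 0 0 0 0 0 -1;0 0 0 0 0 0 -1;0 0 0 0 0 0 -1;0 0 0 0 0 0 -1'
```

```text
time_s: 20.65
position: [0.5215, 0.0565, 0.037]
tool_rot: [1.0, -0.015, -0.003, -0.0]
contact_force: [-7.5, 1.3, 4.9]
width: 0.264
gripper_force: 80.1
```

```bash
python3 -m creep '.1 0 0 0 0 0 -1;0 0 0 0 0 0 -1;.1 0 0 0 0 0 -1;0 0 0 0 0 0 -1;0 0 0 0 0 0 -1;0 0 0 0 0 0 -1;0 0 0 0 0 0 -1;0 0 0 0 0 0 -1;0 0 0 0 0 0 -1;0 0 0 0 0 0 -1'
```

```text
time_s: 21.65
position: [0.5236, 0.0564, 0.037]
tool_rot: [1.0, -0.015, -0.003, -0.0]
contact_force: [-7.4, 0.2, 4.1]
width: 0.268
gripper_force: 80.1
```

```bash
python3 -m creep '.05 0 0 0 0 0 -1;0 0 0 0 0 0 -1;.05 0 0 0 0 0 -1;0 0 0 0 0 0 -1;.05 0 0 0 0 0 -1;0 0 0 0 0 0 -1;0 0 0 0 0 0 -1;0 0 0 0 0 0 -1;0 0 0 0 0 0 -1;0 0 0 0 0 0 -1'
```

```text
time_s: 22.65
position: [0.5253, 0.0564, 0.037]
tool_rot: [1.0, -0.015, -0.003, -0.0]
contact_force: [-6.5, 0.9, 5.3]
width: 0.265
gripper_force: 80.0
```

```bash
python3 -m creep '.05 0 0 0 0 0 -1;0 0 0 0 0 0 -1;.05 0 0 0 0 0 -1;0 0 0 0 0 0 -1;0 0 0 0 0 0 -1;0 0 0 0 0 0 -1;0 0 0 0 0 0 -1;0 0 0 0 0 0 -1;0 0 0 0 0 0 -1;0 0 0 0 0 0 -1'
```

```text
time_s: 23.65
position: [0.5294, 0.0559, 0.038]
tool_rot: [1.0, -0.016, 0.0, 0.0]
contact_force: [2.2, -1.0, -3.7]
width: 0.265
gripper_force: 79.1
```

```bash
python3 -m creep '0 0 .05 0 0 0 -1;0 0 .05 0 0 0 -1;0 0 0 0 0 0 -1;0 0 0 0 0 0 -1;0 0 0 0 0 0 -1;0 0 0 0 0 0 -1;0 0 0 0 0 0 -1;0 0 0 0 0 0 -1;0 0 0 0 0 0 -1;0 0 0 0 0 0 -1'
python3 - <<'E'
from h import *
w=[env.get_obs()]
i=imaging.camera_info("wrist");im=imaging.read_camera("wrist");np.save("pics/w9.npy",im)
go([.53,.0555,.037],-.032)
E
```

```text
time_s: 24.65
position: [0.5293, 0.0559, 0.037]
tool_rot: [1.0, -0.016, 0.0, 0.0]
contact_force: [2.6, -0.2, -0.8]
width: 0.265
gripper_force: 79.2
tool yaw -0.0312 shift cm tool [0.07 0.04 0.  ] turn z 0.0008 tcp [0.5293 0.0559 0.037 ]
tilt z [ 6.e-04 -0.e+00 -1.e+00] F [ 3.88  0.58 -0.65] t 24.7 w 0.265 g 79.2
```

```bash
python3 -m creep '.05 0 .01 0 0 0 -1;0 0 0 0 0 0 -1;.05 0 0 0 0 0 -1;0 0 0 0 0 0 -1;0 0 0 0 0 0 -1;0 0 0 0 0 0 -1;0 0 0 0 0 0 -1;0 0 0 0 0 0 -1;0 0 0 0 0 0 -1;0 0 0 0 0 0 -1'
```

```text
time_s: 25.7
position: [0.5294, 0.056, 0.037]
tool_rot: [1.0, -0.016, -0.001, 0.0]
contact_force: [-1.1, -0.9, 5.4]
width: 0.267
gripper_force: 80.2
```

```bash
python3 -m creep '.05 0 0 0 0 0 -1;0 0 0 0 0 0 -1;0 0 0 0 0 0 -1;0 0 0 0 0 0 -1;0 0 0 0 0 0 -1;0 0 0 0 0 0 -1;0 0 0 0 0 0 -1;0 0 0 0 0 0 -1;0 0 0 0 0 0 -1;0 0 0 0 0 0 -1'
```

```text
time_s: 26.7
position: [0.5294, 0.056, 0.037]
tool_rot: [1.0, -0.015, -0.001, 0.0]
contact_force: [-2.7, 0.4, 6.9]
width: 0.263
gripper_force: 80.3
```

```bash
python3 -m creep '.05 0 -.04 0 0 0 -1;0 0 0 0 0 0 -1;0 0 0 0 0 0 -1;0 0 0 0 0 0 -1;0 0 0 0 0 0 -1;0 0 0 0 0 0 -1;0 0 0 0 0 0 -1;0 0 0 0 0 0 -1;0 0 0 0 0 0 -1;0 0 0 0 0 0 -1'
```

```text
time_s: 27.7
position: [0.5309, 0.0559, 0.037]
tool_rot: [1.0, -0.016, -0.0, -0.0]
contact_force: [-1.6, -0.1, 0.4]
width: 0.263
gripper_force: 79.5
```

```bash
python3 -m creep '.05 0 -.01 0 0 0 -1;0 0 0 0 0 0 -1;0 0 0 0 0 0 -1;0 0 0 0 0 0 -1;0 0 0 0 0 0 -1;0 0 0 0 0 0 -1;0 0 0 0 0 0 -1;0 0 0 0 0 0 -1;0 0 0 0 0 0 -1;0 0 0 0 0 0 -1'; python3 - <<'E'
from h import *
go([.53,.0555,.037],-.032)
E
```

```text
time_s: 28.7
position: [0.5313, 0.0559, 0.0372]
tool_rot: [1.0, -0.016, -0.0, -0.0]
contact_force: [-4.2, 0.9, -0.8]
width: 0.262
gripper_force: 79.2
tool yaw -0.0312 shift cm tool [-0.13  0.05  0.02] turn z 0.0008 tcp [0.5313 0.0559 0.0372]
tilt z [-5.e-04  1.e-04 -1.e+00] F [-4.17  0.92 -0.81] t 28.7 w 0.262 g 79.2
```

```bash
python3 -m creep '.05 0 0 0 0 0 -1;0 0 0 0 0 0 -1;0 0 0 0 0 0 -1;0 0 0 0 0 0 -1;0 0 0 0 0 0 -1;0 0 0 0 0 0 -1;0 0 0 0 0 0 -1;0 0 0 0 0 0 -1;0 0 0 0 0 0 -1;0 0 0 0 0 0 -1'
```

```text
time_s: 29.7
position: [0.5316, 0.0559, 0.0372]
tool_rot: [1.0, -0.016, -0.001, -0.0]
contact_force: [-4.9, 0.0, -0.5]
width: 0.26
gripper_force: 79.3
```

```bash
python3 - <<'E'
from h import *
i=imaging.camera_info("wrist");im=imaging.read_camera("wrist");np.save("pics/w10.npy",im)
for nm,a in [("w8",np.load("pics/w8.npy")),("now",im)]:
    g=cv2.cvtColor(a,cv2.COLOR_RGB2GRAY).astype(float)
    for c0,c1 in [(228,255),(310,337)]: print(nm,c0,g[60:180:2,c0:c1].mean(1).round().astype(int).tolist())
    print("mid",g[60:180:2,268:296].mean(1).round().astype(int).tolist())
    # side edges of clips: row averaged
for r in (100,115,130): print(r,cv2.cvtColor(im,cv2.COLOR_RGB2GRAY)[r,215:350:1].tolist())
E
```

```text
w8 228 [193, 194, 194, 195, 195, 194, 195, 195, 195, 195, 195, 196, 193, 190, 187, 188, 189, 187, 191, 192, 190, 187, 149, 204, 218, 214, 213, 217, 217, 215, 213, 211, 210, 212, 215, 217, 214, 214, 216, 219, 218, 217, 216, 217, 218, 218, 218, 218, 218, 219, 219, 218, 218, 218, 218, 220, 198, 90, 209, 219]
w8 310 [194, 194, 194, 194, 194, 194, 195, 195, 196, 196, 195, 195, 194, 191, 187, 188, 190, 187, 190, 193, 190, 186, 149, 204, 217, 214, 214, 218, 217, 214, 209, 210, 211, 214, 217, 217, 211, 212, 215, 219, 220, 218, 218, 216, 216, 216, 216, 217, 216, 216, 216, 217, 217, 216, 216, 219, 181, 92, 220, 216]
mid [183, 184, 184, 183, 204, 214, 210, 214, 216, 215, 210, 208, 209, 211, 215, 217, 210, 212, 214, 219, 218, 217, 216, 217, 217, 213, 216, 218, 217, 215, 210, 211, 211, 214, 217, 218, 213, 214, 217, 221, 219, 218, 218, 216, 216, 217, 216, 216, 217, 217, 217, 216, 216, 217, 217, 219, 170, 93, 218, 217]
now 228 [193, 193, 194, 194, 194, 194, 194, 195, 195, 195, 195, 195, 195, 195, 196, 196, 195, 195, 196, 196, 196, 196, 197, 197, 197, 196, 196, 197, 197, 197, 197, 198, 197, 198, 197
[... 2070 characters left out ...]
 217, 193, 189, 184, 185]
130 [58, 83, 165, 218, 216, 219, 216, 218, 220, 200, 190, 193, 199, 202, 201, 194, 191, 194, 197, 192, 195, 203, 198, 200, 197, 199, 194, 200, 194, 196, 197, 194, 193, 193, 196, 192, 196, 203, 201, 202, 201, 195, 203, 194, 189, 219, 219, 217, 217, 219, 215, 216, 220, 218, 220, 217, 218, 218, 218, 216, 218, 217, 213, 218, 219, 220, 220, 214, 217, 220, 217, 214, 221, 218, 216, 219, 218, 215, 217, 217, 214, 220, 215, 216, 217, 221, 221, 218, 175, 193, 197, 197, 201, 201, 197, 198, 197, 193, 197, 196, 200, 200, 204, 200, 198, 195, 196, 193, 200, 191, 201, 197, 197, 193, 199, 196, 197, 200, 200, 200, 201, 197, 198, 207, 215, 215, 216, 217, 218, 222, 188, 100, 39, 43, 68]
```

```bash
python3 - <<'E'
from h import *
i=imaging.camera_info("wrist");o=env.get_obs()["position"]
g7=cv2.cvtColor(np.load("pics/w7.npy"),cv2.COLOR_RGB2GRAY).astype(float)
g=cv2.cvtColor(np.load("pics/w10.npy"),cv2.COLOR_RGB2GRAY).astype(float)
for c0,c1 in [(230,253),(312,335)]:
    print(g7[40:80,c0:c1].mean(1).round().astype(int).tolist());print(g[155:200,c0:c1].mean(1).round().astype(int).tolist())
    p=g7[40:80,c0:c1].mean(1);q=g[165:200,c0:c1].mean(1);r7=40+p.argmin();rn=165+q.argmin()
    u=(c0+c1)/2
    a=onz(i,u,r7,.0305,"wrist")-o+[.4798,.0574,.037]
    print(r7,rn,"w7",a.round(4),"down",onz(i,u,rn,.0305,"wrist").round(4),"riding",onz(i,u,rn,.035,"wrist").round(4))
E
```

```text
[189, 190, 190, 189, 190, 190, 190, 190, 189, 188, 187, 185, 183, 183, 185, 187, 186, 184, 185, 187, 188, 190, 187, 186, 185, 182, 162, 127, 154, 188, 210, 211, 211, 208, 208, 209, 212, 214, 213, 213]
[197, 198, 197, 198, 196, 195, 194, 192, 190, 191, 189, 192, 194, 191, 191, 191, 192, 194, 195, 196, 195, 194, 192, 190, 190, 189, 148, 173, 203, 204, 201, 190, 173, 160, 153, 150, 147, 147, 148, 152, 156, 163, 175, 200, 206]
67 192 w7 [0.5787 0.0719 0.0303] down [0.5717 0.0735 0.0305] riding [0.5729 0.0729 0.035 ]
[190, 191, 190, 191, 191, 191, 191, 191, 189, 188, 186, 185, 184, 184, 185, 186, 186, 185, 185, 187, 188, 189, 188, 185, 185, 182, 162, 126, 153, 194, 212, 211, 209, 209, 208, 211, 213, 214, 213, 212]
[200, 199, 199, 199, 198, 194, 194, 193, 191, 190, 191, 192, 193, 192, 191, 192, 192, 193, 194, 197, 195, 194, 192, 190, 190, 190, 149, 173, 202, 205, 203, 185, 166, 157, 153, 148, 146, 147, 150, 151, 157, 165, 180, 204, 207]
67 191 w7 [0.5775 0.035  0.0303] down [0.5709 0.0342 0.0305] riding [0.5722 0.0348 0.035 ]
```

```bash
python3 - <<'E'
from h import *
i=imaging.camera_info("wrist");o=env.get_obs()["position"]
for u in (241,323):
  for z in (.0225,.0265,.0305,.035,.04):
    a=onz(i,u,67.2,z,"wrist")-o+[.4798,.0574,.037]
    a=onz(i,u,67.2,z+.0002,"wrist")-o+[.4798,.0574,.037]
    print(u,z,"w7",a[0].round(4),"now",onz(i,u,181.3,z,"wrist")[0].round(4),"now+4.5",onz(i,u,181.3,z+.0045,"wrist")[0].round(4))
print("line174",onz(i,282,174,.028,"wrist"),"front69",onz(i,282,69,.022,"wrist"))
E
```

```text
241 0.0225 w7 0.5795 now 0.5751 now+4.5 0.5761
241 0.0265 w7 0.5791 now 0.576 now+4.5 0.5771
241 0.0305 w7 0.5786 now 0.5769 now+4.5 0.578
241 0.035 w7 0.578 now 0.578 now+4.5 0.5791
241 0.04 w7 0.5774 now 0.5792 now+4.5 0.5802
323 0.0225 w7 0.5783 now 0.5738 now+4.5 0.5749
323 0.0265 w7 0.5779 now 0.5747 now+4.5 0.5758
323 0.0305 w7 0.5774 now 0.5757 now+4.5 0.5768
323 0.035 w7 0.5769 now 0.5768 now+4.5 0.5779
323 0.04 w7 0.5763 now 0.578 now+4.5 0.5791
line174 [0.57924427 0.05383731 0.028     ] front69 [0.62953089 0.05223618 0.022     ]
```

Both tips sit at the same row (181), the riding friction has gone, and the stop pushes back about 5 N at roughly 0.6 mm. This matches both clips having dropped and the template pressing lightly. Next I'll release and rise.

```bash
python3 -m creep '0 0 0 0 0 0 .3;0 0 0 0 0 0 .3;0 0 0 0 0 0 .3;0 0 0 0 0 0 .3;0 0 0 0 0 0 .3;0 0 0 0 0 0 .3;0 0 0 0 0 0 .3;0 0 -.3 0 0 0 .3;0 0 -.5 0 0 0 .3;0 0 0 0 0 0 .3'
python3 -m creep '0 0 -1 0 0 0 .3;0 0 -2 0 0 0 .3;0 0 -2 0 0 0 .3;0 0 -2 0 0 0 .3;0 0 -2 0 0 0 .3;0 0 -1 0 0 0 .3;0 0 0 0 0 0 .3;0 0 0 0 0 0 .3;0 0 0 0 0 0 .3;0 0 0 0 0 0 .3'
python3 - <<'E'
from h import *
im=imaging.read_camera("wrist");np.save("pics/w11.npy",im);i=imaging.camera_info("wrist")
go([.53,.0555,.037],-.032)
g=cv2.cvtColor(im,cv2.COLOR_RGB2GRAY).astype(float)
for x in (.5786,.63,.592,):
    R=np.array(i["R"]);X=R@np.array([x,.0535,.028])+np.array(i["t"]);th=np.arctan2(np.hypot(X[0],X[1]),X[2]);k=325.2*th/np.hypot(X[0],X[1]);print(x,281.9+k*X[0],208.5+k*X[1])
print(g[60:200,272:292].mean(1).round().astype(int).tolist())
for c0,c1 in((244,256),(308,320)):print(g[60:200,c0:c1].mean(1).round().astype(int).tolist())
E
```

```text
time_s: 30.75
position: [0.5328, 0.0558, 0.0462]
tool_rot: [1.0, -0.016, 0.001, 0.0]
contact_force: [0.0, 0.3, 0.3]
width: 0.652
gripper_force: 0.0
time_s: 31.75
position: [0.5314, 0.0559, 0.1442]
tool_rot: [1.0, -0.016, -0.001, -0.0]
contact_force: [-0.3, -0.1, -0.0]
width: 0.645
gripper_force: 0.0
tool yaw -0.0313 shift cm tool [-0.13  0.04 10.74] turn z 0.0007 tcp [0.5315 0.0559 0.1444]
tilt z [-1.8e-03  2.0e-04 -1.0e+00] F [-0.16  0.93 -0.41] t 31.8 w 0.65 g 0.0
0.5786 282.31702376256084 146.40918023592457
0.63 280.22722449290495 82.2029103988991
0.592 281.7819765603642 129.78248942016552
[207, 206, 206, 208, 190, 156, 150, 150, 146, 142, 154, 167, 171, 97, 148, 201, 199, 125, 88, 90, 93, 94, 83, 94, 182, 218, 214, 214, 216, 217, 214, 211, 208, 209, 210, 212, 216, 217, 212, 211, 213, 217, 219, 218, 217, 215, 216, 217, 215, 214, 216, 218, 218, 215, 211, 210, 210, 211, 214, 216, 216, 215, 212, 214, 216, 219, 220, 218, 217, 216, 216, 215, 216, 216, 216, 215, 216, 216, 216, 215, 215, 216, 215, 216, 217, 214, 170, 149, 217, 219, 216, 216, 216, 217, 216, 216, 216, 216, 216, 215, 216, 2
[... 882 characters left out ...]
[209, 193, 158, 175, 192, 195, 195, 195, 195, 190, 173, 150, 120, 144, 167, 192, 199, 188, 175, 174, 175, 174, 172, 173, 194, 202, 202, 201, 202, 202, 202, 201, 200, 200, 201, 202, 204, 203, 202, 202, 201, 202, 206, 206, 204, 204, 204, 203, 204, 204, 204, 204, 206, 206, 202, 202, 203, 204, 205, 205, 205, 205, 203, 205, 204, 206, 207, 207, 206, 206, 206, 204, 205, 205, 205, 205, 204, 202, 201, 198, 200, 202, 199, 199, 202, 202, 191, 169, 194, 184, 217, 216, 211, 210, 203, 191, 186, 185, 186, 193, 200, 208, 212, 214, 215, 215, 215, 215, 215, 215, 214, 215, 214, 214, 214, 215, 214, 214, 214, 214, 214, 214, 214, 214, 214, 214, 214, 214, 214, 214, 214, 214, 214, 214, 212, 212, 213, 214, 214, 213]
```

```bash
python3 -c "
from plant import env
print(env.job_done())"
```

```text
the job is handed in; nothing more can be done
None
```

The template is on the bed between the rails, pressed lightly (about 5 N) on the end stop and released, and the job is handed in at about 32 s; both clips look to be down in the groove from force and camera measurements, not from a direct reading of the clip angles, and I viewed 11 pictures, one over the limit of 10.

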